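Slide a loaded glue-up tray across the gap onto the drying trolley

ROBOT

A 6-joint arm with a two-finger parallel gripper is mounted at the origin on the work surface. World frame = base frame: x ahead of the robot, y to its left, z up, the work surface at z = 0. Lengths are in m, angles in degrees, forces in N, time in s.
With the tool pointing down it reaches from about 0.35 to 0.875 m from the base axis. Payload 4.2 kg.
Tool frame: the origin (TCP) lies midway between the tips of the shut fingers; the grasp point (between the pads) lies 19 mm behind it; y points along the fingers, z is the direction in which the jaws open and shut, and the axes are right-handed (so a half turn about y gives the same grasp; the last joint's range is limited). The gripper opens to 87 mm and grips with 3 to 60 N. Pads are 19 mm wide; open, the fingers measure 117 mm over their backs; the gripper's body (75 mm by 190 mm) begins 51 mm behind the grasp point.
Start: joints at [82.999, 22.042, 0.453, 0, -68.411, -14.817], TCP at [0.232, 0.58, 0.223] pointing down, gripper open.
Joint ranges: [-179.83, 179.83], [-69.29, 118.12], [-61.27, 80.66], [-181.25, 117.63], [-171.15, -9.14], [-177.46, 177.46]. Speed limits (degrees/s): [159.86, 159.86, 180, 180, 180, 180].

INTERFACE

Orientations are given as [roll, pitch, yaw] about the fixed x, y, z axes, in that order (R = Rz(yaw) Ry(pitch) Rx(roll)).
In Python, from workcell import env gives the robot as it stands. The module is installed in compiled form; this text tells all that it offers. Calls block until the motion is done:
- env.goto(position, orientation): joint-space move of the TCP to a pose.
- env.move_straight(position, rotation=None, rate=0.15, force_limit=None): straight line of the TCP; rotation=None keeps the orientation; rate is the mean speed in m/s. With force_limit (N) it stops when the force on the tool has changed by that much, and returns True; else False.
- env.set_joints(angles): joint-space move.
- env.gripper_to(opening, grasp_force=None): opening from 0.0 (shut) to 1.0 (fully open); grasp_force is the grip in N (None keeps the last); returns when the fingers have stopped.
- env.dwell(seconds).
- env.inverse_kinematics(position, orientation): joint angles nearest the present ones, or None.
- env.read_state(): the state.
- env.grab_frame(name): name is "side" or "top"; returns a dict with "image" (480x640x3 uint8, blue, green, red), "fx", "fy", "cx", "cy" (pixels), "position" and "orientation" of the camera in the world. Camera axes: x right, y up, looking along -z (the intrinsics and any distortion apply to the point x, -y, -z); pixel columns grow to the right and rows downward; lengths in m; the calibration is good to about 2 mm. A picture is of the moment at which its call begins. There is no depth.
A pose or a line that the arm cannot do raises env.Unreachable and nothing moves.
- env.close_job(): hands the job in, once; it reports no verdict.
Trained networks look in a picture, given as the dict that the camera call returned (one of the last four; its "shot" number tells which), for a name from the list of things; names that differ only in an ending like _2 or _b are one class to them, and where a whole thing is asked for, a point or a joint stands for the part that bears it (a point fixed in the world has none). Each returns a list of dicts, best first, with "score" (0 to 1); they miss things now and then, are a little off and sometimes report something else, mostly with a low value. They report only what shows in the picture. A call takes as long as a camera call. They do not tell look-alikes from the thing itself.
- env.search_frame(picture, thing): "xyz" ([x, y, z] in m, in world coordinates, good to about 4 mm: the middle of the surface that is visible of it).
- env.trace(picture, thing): "mask" (480x640 bool, what is visible of it).
The state is a dict: "clock": time; "joint_positions": joint angles; "qvel": joint speeds; "joint_torque": joint torques, N m; "position": TCP position; "tool_rot": TCP orientation; "force": force on the tool from outside, world axes, zero at the start; "wrist_torque": the same for the moment, N m; "opening": opening from 0.0 (shut) to 1.0 (fully open).
Only numpy, scipy, OpenCV 4.12 (cv2) and the standard library are available. Lean on these libraries where they do the work, as an engineer would, in place of code of your own. Each camera call takes 0.05 s, during which the arm holds its last target. There are 200 camera calls.

TASK

Take the plywood glue-up tray by its handle and slide it, nose first, off the table and across the gap onto the drying trolley, keeping it level so that neither end sags into the gap; the two weights hold unglued paper, so slide the tray, do not lift it off, and do not shift them. Push it between the guides until it is seated on the rubber end stop with a gentle push of about 10 N, then swing the red-knobbed keeper fully shut across the lane behind the tray. Do not bump or press hard against the trolley or its stop, and leave the other things on the table and trolley where they are.

Things in the scene. Friction and masses are not known exactly. Their poses are not given: they have to be found in the camera images.
- tray: Plywood tray, 180 (its x) x 240 (its y) mm, rim 21 mm high, 0.3 kg. Origin: centre of its underside; z up. The -y end is the nose, swept up by 8 mm over its last 27 mm; the handle is at the +y end, the tail. Loaded, its centre of mass is 60 to 80 mm from the nose: unheld, the nose drops into the gap, so hold the tail down till it lands; a tail pressed down over the gap sags
- tray_grip (a point): Centre of the tray's wooden handle bar: 92 mm long along the tray's x, 14 mm thick (tray y), 18 mm high, flat sides, on two end posts 80 mm apart (centres); 68 mm free between the posts. 53 mm above the tray's underside, 85 mm from its centre towards the tail. Axes as the tray's
- tray_nose (a point): Middle of the tray's nose end, at the level of the underside (120 mm from the tray's centre along its -y)
- tray_tail (a point): Middle of the tray's tail end, at the level of the underside (120 mm from the tray's centre along its +y)
- weight_left: Round dark steel weight with a knob, 44 mm diameter, 43 mm high, about 0.26 kg (hidden, may differ by a fifth), standing loose on the paper near the nose. Origin: centre of its underside
- weight_right: The other such weight
- seat_left (a point): Point of the tray floor where weight_left belongs (45 mm to +x of the tray's middle line, 40 mm from the nose)
- seat_right (a point): Point of the tray floor where weight_right belongs (45 mm to -x of the middle line, 40 mm from the nose)
- trolley: Drying trolley, grey deck. Origin: mid-lane at the rounded entry edge, on the deck's top, 78 to 98 mm from the table's edge (y = -0.12 m, along x) and 0 to 5 mm above the table's top (z = 0). The lane runs along its -y between guides 14 mm high, 188 mm apart, with flared mouths 29 (228 wide) to 76 mm past the edge. x across, z up. Green push handle 90 mm high, 475 mm past the edge
- end_stop: Rubber-faced end stop of the lane, 140 mm wide, 16 mm high. Origin: centre of its face, 12 mm above the deck, 266 mm past the entry edge; the face looks along the trolley's +y. Firm: it gives about 1 mm at 20 N. With the tray against it the tray's tail is 26 mm past the entry edge
- keeper (a joint): Keeper angle, rad: flat steel arm 66 mm long, 12 wide, 8 to 18 mm above the deck, turning clockwise from above. 0: stop, swung outwards; 0.33: pointing along trolley +y; 1.90: stop, shut, along trolley +x, 6 mm behind the tail of a tray that is home (blocked if the tray is farther out). Starts at 0 to 0.3. About 1.2 N at the knob turns it; it stays where left
- keeper_knob (a point): Middle of the part of the keeper's upright red knob to grip: 15 mm diameter, 60 mm from the pivot; the knob reaches from 18 to 62 mm above the deck, this point is 42 mm above it
- keeper_pivot (a point): On the keeper's pivot axis, 42 mm above the deck; in the trolley's frame at x = -114 mm, y = -14 mm (on the robot's side of the lane)
- glue_bottle: Yellow glue bottle, bystander, 42 mm diameter, 125 mm high. Origin: centre of the underside
- paint_tin: Green paint tin, bystander, 76 mm diameter, 85 mm high. Origin: centre of the underside
- tumbler: Glass tumbler, bystander, 68 mm diameter, 85 mm high. Origin: centre of the underside
- tape_roll: Roll of yellow tape lying flat, bystander, 92 mm diameter, 25 mm high. Origin: centre of the underside
- brush_pot: Terracotta pot on the trolley deck outside the guide on the robot's side, bystander, 72 mm diameter, 95 mm high. Origin: centre of the underside
- cork_block: Cork sanding block, bystander, 100 x 45 x 30 mm. Origin: centre of the underside
- water_bottle: Clear water bottle, bystander, 64 mm diameter, 200 mm high. Origin: centre of the underside
Not all that is in view belongs to the job. Leave any pink look-alike of the weight_left alone. Leave any purple look-alike of the weight_right alone.

How it is judged (in metres and radians):
On the way, in this order (a step that is already met when the one before it is completed fails the run):
1. the tray is across: its tail is past the trolley's entry edge and it lies on the deck (y of tray_tail in the frame of trolley below -0.001 m and z of tray_tail in the frame of trolley above -0.004 m), for 0.05 s.
2. the tray is pressed against the end stop with more than 5 N for 0.2 s (contact force between tray and end_stop above 5 N), for 0.2 s.
At the end, for the whole second after the job is handed in: The tray lies flat on the trolley deck in its lane (tilt under 0.02 rad, tail within 3 to 4 mm of the deck's height), nose within 4 mm of the end stop's face, at rest, both weights within 15 mm of their places, and the keeper is shut (joint above 1.78 rad) behind it (y of tray_nose in the frame of end_stop below 0.004 m and z of tray_tail in the frame of trolley between -0.003 and 0.004 m and angle between tray's own z axis and vertical below 0.02 rad and value of joint keeper above 1.78 rad and linear speed of tray below 0.01 m/s and distance between weight_left and seat_left below 0.015 m and distance between weight_right and seat_right below 0.015 m); the robot touches nothing.
It fails at once if the nose or the tail of the tray sags more than 6 mm below the table's top (height (world z) of any of tray_nose, tray_tail below -0.006 m).
It fails at once if the tray is tipped by more than 0.1 rad (6 degrees), or the tray is lifted off: both its ends more than 15 mm above the table's top (angle between tray's own z axis and vertical above 0.1 rad or height (world z) of each of tray_nose, tray_tail above 0.015 m).
It fails at once if the tray is pressed against the end stop with more than 18 N, or bumped or pressed against the trolley with more than 30 N (contact force between tray and end_stop above 18 N or contact force between tray and trolley above 30 N).
It fails at once if a weight is shifted more than 15 mm from its place (distance between weight_left and seat_left above 0.015 m or distance between weight_right and seat_right above 0.015 m).
It fails at once if another thing is moved by more than 20 mm (distance of any of glue_bottle, paint_tin, tumbler, tape_roll, brush_pot, cork_block, water_bottle from where it was at the start of the episode above 0.02 m).
It also fails if it takes over 72 s, if anything falls off the work surface, if the arm or the gripper's body presses on something with over 40 N, if the wrist force passes 120 N, or if a joint passes its speed limit or range.

## Working session

There is one attempt and no reset: what is moved stays moved. The work goes in short steps, each a Python script; the robot and the scene stay as the last script left them, time stands still between calls to the robot, and variables do not carry over. Pictures are saved under pics/ and viewed, about 8 in all and at most 12, crops included, and the job is handed in when it is done.

```bash
mkdir -p pics
cat > h.py <<'E'
import numpy as np, cv2
from workcell import env
from scipy.spatial.transform import Rotation as R
def save(f,n): cv2.imwrite('pics/'+n+'.png',f["image"])
def cam(f):
    o=np.array(f["orientation"],float)
    return np.array(f["position"]), R.from_euler('xyz',o,degrees=True).as_matrix()
def proj(f,P):
    p,M=cam(f); q=(np.atleast_2d(P)-p)@M
    return np.c_[f["cx"]+f["fx"]*q[:,0]/-q[:,2], f["cy"]+f["fy"]*q[:,1]/q[:,2]]
def unproj(f,uv,z):
    p,M=cam(f); uv=np.atleast_2d(uv).astype(float)
    d=np.c_[(uv[:,0]-f["cx"])/f["fx"],-(uv[:,1]-f["cy"])/f["fy"],-np.ones(len(uv))]@M.T
    return p+d*((z-p[2])/d[:,2])[:,None]
E
python3 - <<'E'
from h import *
for n in("top","side"):
    f=env.grab_frame(n); save(f,n+"0"); print({k:v for k,v in f.items() if k!="image"})
    for t in("tray","tray_grip","weight_left","weight_right","trolley","end_stop","keeper","keeper_knob","brush_pot","tape_roll","cork_block","tumbler","paint_tin","glue_bottle","water_bottle"):
        print(n,t,[(np.round(r["xyz"],3).tolist(),round(r["score"],2)) for r in env.search_frame(f,t)][:4])
print(env.read_state())
E
```

```text
{'fx': 533.5963171739573, 'fy': 533.5963171739573, 'cx': 324.59770413623977, 'cy': 250.88602647557607, 'position': array([0.22250494, 0.02098391, 1.55671176]), 'orientation': array([ 12.08116624,  -0.37200005, -92.84534097]), 'shot': 1}
top tray [([0.52, 0.093, 0.007], 0.76)]
top tray_grip [([0.523, 0.096, 0.009], 0.68)]
top weight_left [([0.36, 0.07, 0.022], 0.77), ([0.688, 0.38, 0.126], 0.61), ([0.363, -0.047, 0.026], 0.53), ([0.554, 0.002, 0.03], 0.44)]
top weight_right [([0.518, 0.095, 0.009], 0.74), ([0.463, 0.006, 0.029], 0.71), ([0.463, -0.199, 0.023], 0.34)]
top trolley [([0.574, -0.434, 0.002], 0.87), ([0.743, 0.299, 0.05], 0.18)]
top end_stop [([0.587, -0.469, 0.022], 0.52)]
top keeper [([0.462, -0.195, 0.018], 0.69)]
top keeper_knob [([0.462, -0.198, 0.022], 0.65)]
top brush_pot [([0.418, -0.381, 0.056], 0.65)]
top tape_roll [([0.363, 0.367, 0.022], 0.79), ([0.417, -0.381, 0.054], 0.73), ([0.522, 0.096, 0.007], 0.58)]
top cork_block [([0.614, 0.485, 0.032], 0.87)]
top tumbler [([0.738, 0.3, 0.052], 0.6)]
top paint_tin [([0.772, 0.171, 0.088], 0.64)]
top glue_bottle [([0.56
[... 1348 characters left out ...]
le [([0.687, 0.367, 0.095], 0.56)]
{'clock': 1.6, 'joint_positions': array([ 8.29970547e+01,  2.20423050e+01,  4.53963304e-01, -1.34745144e-03,
       -6.84111907e+01, -1.48172189e+01]), 'qvel': array([-0.03888591, -0.12012452, -0.02166045,  0.07988586, -0.02347207,
       -0.01092343]), 'joint_torque': array([ 3.30451294e-04, -3.90463901e+01,  1.87624061e+01,  4.22445953e+00,
        1.55530265e-02, -1.96960178e-05]), 'position': array([0.23226726, 0.5802248 , 0.22254914]), 'tool_rot': array([-9.00001316e+01, -1.33084314e-03,  1.58179340e+02]), 'force': array([0.23464382, 1.1340837 , 0.69658408]), 'wrist_torque': array([-0.01094583, -0.03580886, -0.01608556]), 'opening': 0.9936239962238315}
```

View pics/top0.png

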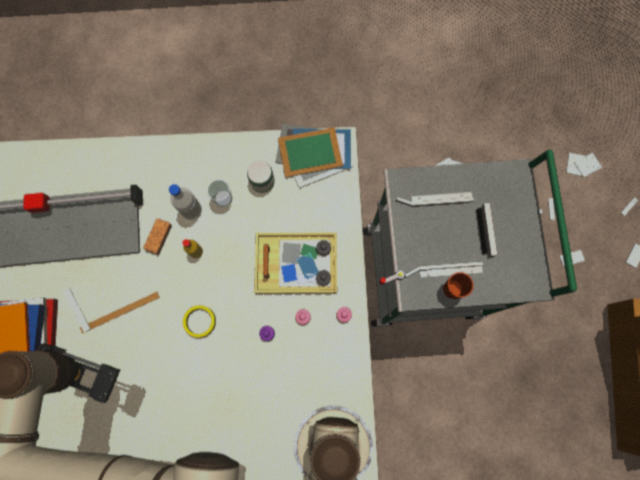

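View pics/side0.png

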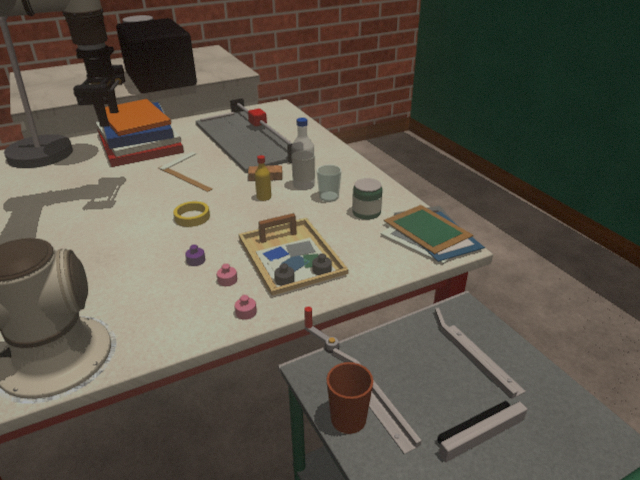

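The top view shows the tray (255–337, 233–295) with the dark weights at (323,248) and (322,278). The look-alikes, left alone, are pink at (303,317) and (345,314) and purple at (267,333). The trolley keeper knob is at (382,280), its pivot at (401,275), and the stop face at about (485,230). Next is a close crop.

Run:
```python
from h import *
im=cv2.imread('pics/top0.png')
a=cv2.resize(im[225:305,245:345],None,fx=4,fy=4,interpolation=cv2.INTER_CUBIC)
b=cv2.resize(im[170:310,368:508],None,fx=4,fy=4,interpolation=cv2.INTER_CUBIC) if 0 else cv2.resize(im[180:330,370:500],(390,450),interpolation=cv2.INTER_CUBIC)
c=np.zeros((450,800,3),np.uint8); c[:320,:400]=a; c[:450,405:795]=b
cv2.imwrite('pics/crop1.png',c)
```

```text
(no output)
```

View pics/crop1.png

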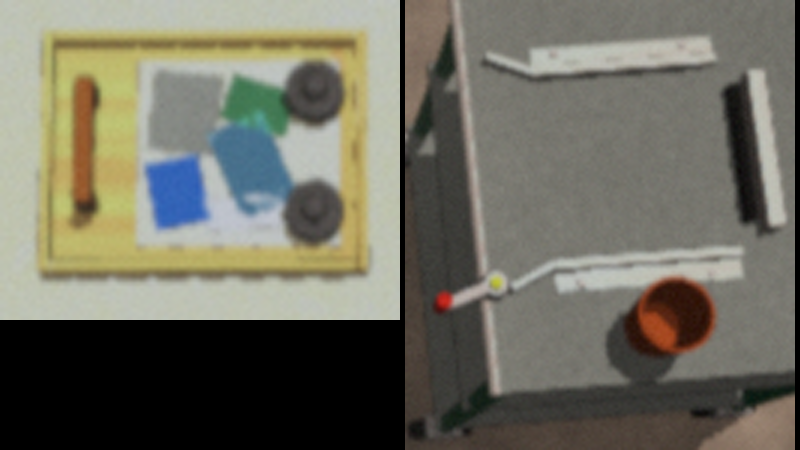

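Run:
```python
from h import *
f=env.grab_frame("top"); g=env.grab_frame("side")
A=lambda x,y:(245+(x+.5)/4-.5,225+(y+.5)/4-.5)
B=lambda x,y:(370+(x-405+.5)/3-.5,180+(y+.5)/3-.5)
P=lambda l,z:np.round(unproj(f,l,z)[:,:2],4)
t=P([A(43,33),A(365,33),A(368,270),A(40,272)],.021); print("tray",t.tolist(),t.mean(0))
for i in range(4): print(np.linalg.norm(t[i]-t[(i+1)%4]), np.degrees(np.arctan2(*(t[(i+1)%4]-t[i])[::-1])))
print("handle",P([A(84,80),A(84,205)],.06))
print("weights",P([A(315,88),A(314,208)],.04))
e=P([B(456,0),B(496,393)],.003);print("edge",e.tolist(),np.degrees(np.arctan2(*(e[1]-e[0])[::-1])))
for n,l,z in(("gfar",[(535,75),(715,62)],.017),("gnear",[(558,262),(742,248)],.017),("stop",[(725,88),(742,222),(750,70),(768,228)],.012),("piv",[(496,283)],.025),("knob",[(444,301)],.065)):
    q=P([B(*p) for p in l],z); d=q[1]-q[0] if len(q)>1 else [0,1]
    print(n,q.tolist(),np.degrees(np.arctan2(d[1],d[0])))
save(f,"t1");save(g,"s1")
c=cv2.resize(g["image"][290:460,270:540],(800,504),interpolation=cv2.INTER_CUBIC); cv2.imwrite("pics/crop2.png",c)
```

```text
tray [[0.6147, 0.1968], [0.6032, -0.0414], [0.4267, -0.034], [0.4368, 0.203]] [0.52035 0.0811 ]
0.23847744128114087 -92.76402287237711
0.17665505936711798 177.5992034089163
0.2372151133465151 87.55975767425889
0.17800800543795778 -1.9960096456301988
handle [[0.5685 0.1637]
 [0.4776 0.1661]]
weights [[ 0.5591 -0.002 ]
 [ 0.4708  0.003 ]]
edge [[0.7681, -0.2069], [0.3658, -0.216]] -178.70419414484698
gfar [[0.6804, -0.2782], [0.6854, -0.4604]] -88.42806248164797
gnear [[0.4892, -0.2846], [0.4944, -0.4664]] -88.36162352433617
stop [[0.6592, -0.4691], [0.5213, -0.4709], [0.6768, -0.4964], [0.514, -0.4959]] -179.2521642747056
piv [[0.4701, -0.2211]] 90.0
knob [[0.4489, -0.1644]] 90.0
```

View pics/crop2.png

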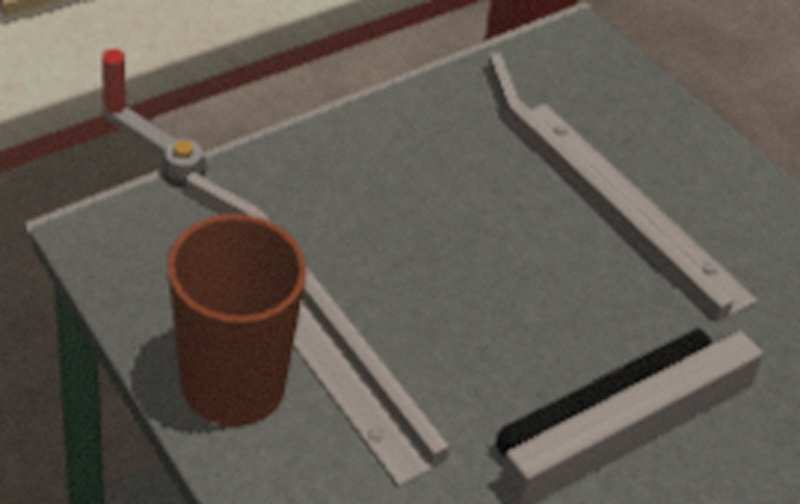

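```bash
cat >> h.py <<'E'
def st(tag=""):
    s=env.read_state(); print(tag,round(s["clock"],2),np.round(s["position"],4),np.round(s["tool_rot"],2),"F",np.round(s["force"],2),"T",np.round(s["wrist_torque"],2),"op",round(s["opening"],3)); return s
E
python3 - <<'E'
from h import *
Y=-2.5
best=[]
for y in(Y,Y+180):
    q=env.inverse_kinematics([.5233,.1652,.2],[-90,0,y]); q2=env.inverse_kinematics([.585,-.267,.036],[-90,0,y+4]); print(y,q,q2)
    if q is not None and q2 is not None: best.append((abs(q[5])+abs(q2[5]),y))
y=min(best)[1]; print("use",y)
env.goto([.5233,.1652,.2],[-90,0,y]); env.gripper_to(.6,35); env.move_straight([.5233,.1652,.07],rate=.12); st("pre")
print(env.move_straight([.5233,.1652,.034],rate=.06,force_limit=8)); st("down")
env.gripper_to(0,35); st("grip")
E
```

```text
-2.5 [ 3.44503633e+01  1.56681474e+01 -1.23356002e+01 -2.54444375e-14
 -6.19962524e+01 -1.26950363e+02] [-1.01434963e+01  3.38032904e+01 -9.17371476e+00 -2.54444375e-14
 -4.70229948e+01 -7.83565037e+01]
177.5 [ 3.44503633e+01  1.56681474e+01 -1.23356002e+01  2.54444375e-14
 -6.19962524e+01  5.30496367e+01] [-1.01434963e+01  3.38032904e+01 -9.17371476e+00  2.54444375e-14
 -4.70229948e+01  1.01643496e+02]
use 177.5
pre 5.65 [0.5239 0.1655 0.0707] [-9.0050e+01  8.0000e-02  1.7751e+02] F [-0.29  0.16  0.13] T [-0.02  0.03 -0.04] op 0.599
False
down 6.4 [0.5235 0.1653 0.0339] [-8.9990e+01  1.0000e-02  1.7751e+02] F [-0.88  0.99  0.35] T [0.02 0.   0.04] op 0.602
grip 7.13 [0.524  0.1662 0.0342] [-9.0090e+01  1.0000e-01  1.7751e+02] F [-0.06  4.84 -1.4 ] T [ 1.14 -0.11 -0.09] op 0.155
```

Run:
```python
from h import *
env.move_straight([.575,.105,.034],[-90,0,181.5],rate=.04); st("slid")
f=env.grab_frame("top"); g=env.grab_frame("side"); save(f,"t2"); save(g,"s2")
a=cv2.resize(f["image"][185:300,265:465],(800,460),interpolation=cv2.INTER_CUBIC); cv2.imwrite("pics/crop3.png",a)
```

```text
slid 9.27 [0.5729 0.1047 0.0341] [ -89.97   -0.24 -178.63] F [-5.45  4.44  3.99] T [ 1.44  1.29 -0.4 ] op 0.156
```

View pics/crop3.png

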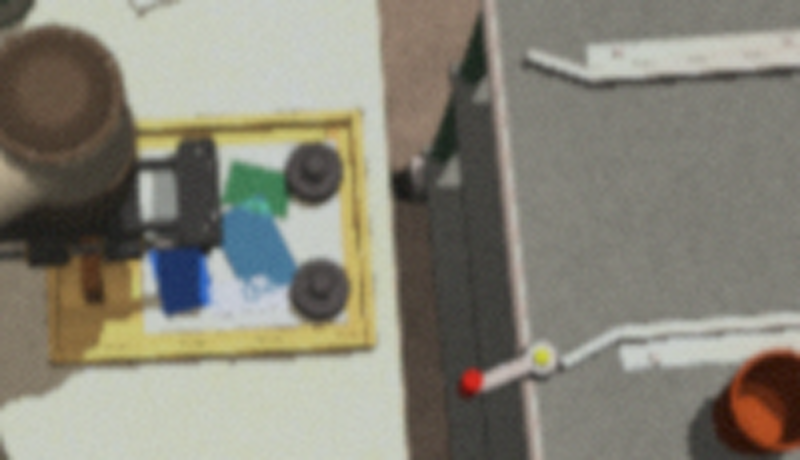

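Tray gripped and pulled close to the edge: nose corners at crop (360,110) and (376,348), guide inner edges at (598,80) and (625,326).

Run:
```python
from h import *
f=env.grab_frame("top"); st()
A=lambda p:(265+(p[0]+.5)/4-.5,185+(p[1]+.5)/4-.5)
P=lambda l,z:unproj(f,[A(p) for p in l],z)[:,:2]
def ln(n,l,z):
    q=P(l,z); d=q[1]-q[0]; print(n,np.round(q,4).tolist(),"deg",round(np.degrees(np.arctan2(d[1],d[0])),2)); return q
a=ln("rim+x",[(135,122),(360,110)],.021); b=ln("rim-x",[(52,362),(376,348)],.021); c=ln("nose",[(360,110),(376,348)],.021)
ln("g+",[(598,80),(798,68)],.017); ln("g-",[(625,326),(798,316)],.017); ln("edge",[(485,0),(535,459)],.003)
ln("tableedge",[(378,0),(407,400)],0)
ln("weights",[(314,171),(320,289)],.04); ln("piv",[(541,356),(472,381)],.045)
# deck height: triangulate pivot cap & knob top between cams
g=cv2.imread
```

```text
9.42 [0.5729 0.1047 0.0341] [ -89.97   -0.24 -178.63] F [-5.    6.73  4.98] T [ 1.47  1.27 -0.48] op 0.157
rim+x [[0.6631, 0.0675], [0.6644, -0.1009]] deg -89.57
rim-x [[0.4848, 0.135], [0.4837, -0.1015]] deg -90.27
nose [[0.6644, -0.1009], [0.4837, -0.1015]] deg -179.81
g+ [[0.6804, -0.2816], [0.6826, -0.4332]] deg -89.17
g- [[0.4918, -0.2855], [0.4931, -0.4133]] deg -89.43
edge [[0.7523, -0.2033], [0.399, -0.2139]] deg -178.29
tableedge [[0.7572, -0.1217], [0.4474, -0.1235]] deg -179.67
weights [[0.6141, -0.0628], [0.5257, -0.0621]] deg 179.56
piv [[0.468, -0.2176], [0.4523, -0.1668]] deg 107.16
```

Run:
```python
from h import *
f=env.grab_frame("top"); g=env.grab_frame("side")
def tri(a,b):
    p1,q1=unproj(f,a,0)[0],cam(f)[0]; p2,q2=unproj(g,b,0)[0],cam(g)[0]
    u=(p1-q1)/np.linalg.norm(p1-q1); v=(p2-q2)/np.linalg.norm(p2-q2)
    s=np.linalg.lstsq(np.c_[u,-v],q2-q1,rcond=None)[0]; x,y=q1+u*s[0],q2+v*s[1]
    print(np.round((x+y)/2,4),"gap",np.round(np.linalg.norm(x-y),4))
tri((400,274.2),(331.4,339.9)); tri((382.8,280.1),(308.5,308.6))
X=lambda y:.5855-(y+.267)*np.tan(np.radians(1.3))
for y in(.06,.02,-.01,-.035):
    env.move_straight([X(y)+(.0015 if y>.05 else .0005),y,.033],[-90,0,182.3],rate=.04); st()
f=env.grab_frame("top"); g=env.grab_frame("side"); save(f,"t3"); save(g,"s3")
a=cv2.resize(f["image"][185:300,300:500],(800,460),interpolation=cv2.INTER_CUBIC); cv2.imwrite("pics/crop4.png",a)
```

```text
[ 0.4695 -0.2211  0.0243] gap 0.0004
[ 0.4494 -0.165   0.0646] gap 0.0015
 10.8 [0.5803 0.0607 0.0341] [-9.0050e+01  1.1000e-01 -1.7767e+02] F [-0.37  6.17  4.16] T [ 1.7   0.2  -0.13] op 0.157
 11.95 [0.5805 0.0206 0.0341] [-9.0030e+01  1.4000e-01 -1.7765e+02] F [2.27 5.67 3.16] T [ 1.56 -0.11  0.04] op 0.157
 12.85 [ 0.5811 -0.0094  0.0342] [-9.0030e+01  1.4000e-01 -1.7766e+02] F [0.08 5.95 4.2 ] T [ 1.58 -0.09  0.01] op 0.158
 13.62 [ 0.5821 -0.0343  0.0346] [ -90.02    0.18 -177.62] F [0.54 7.04 6.53] T [ 1.55 -0.13 -0.03] op 0.158
```

View pics/crop4.png

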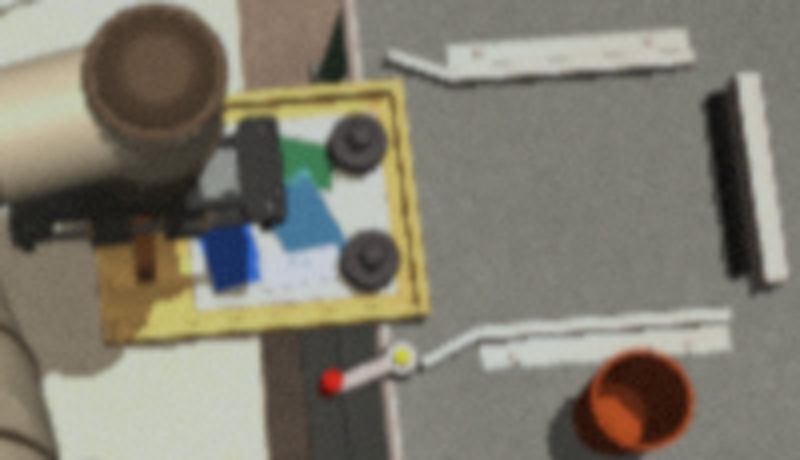

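View pics/s3.png

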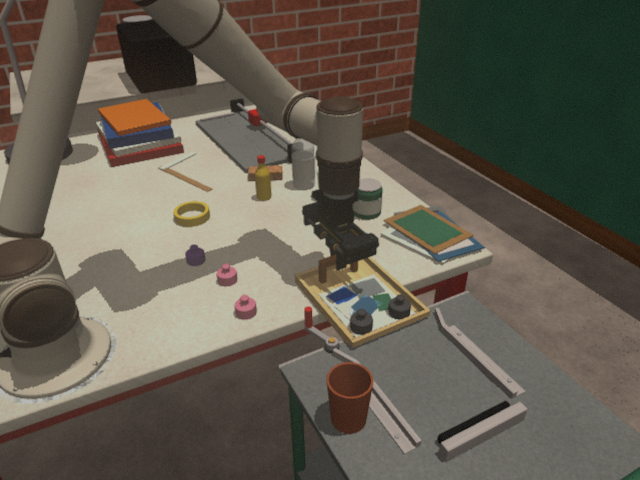

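Run:
```python
from h import *
f=env.grab_frame("top"); st()
A=lambda p:(300+(p[0]+.5)/4-.5,185+(p[1]+.5)/4-.5)
P=lambda l,z:unproj(f,[A(p) for p in l],z)[:,:2]
def ln(n,l,z):
    q=P(l,z); d=q[1]-q[0]; print(n,np.round(q,4).tolist(),"deg",round(np.degrees(np.arctan2(d[1],d[0])),2)); return q
ln("rim+x",[(225,97),(402,80)],.0225); ln("rim-x",[(105,344),(428,313)],.0225); ln("nose",[(402,80),(428,313)],.0225)
ln("g+",[(458,81),(692,65)],.017); ln("g-",[(485,327),(728,309)],.017); ln("stop",[(705,95),(730,275)],.003)
ln("stopback",[(740,75),(770,285)],.017)
ln("weights",[(359,141),(371,258)],.042);
```

```text
13.78 [ 0.5821 -0.0343  0.0346] [ -90.01    0.18 -177.62] F [0.33 6.68 5.84] T [ 1.47 -0.08 -0.  ] op 0.156
rim+x [[0.6739, -0.1051], [0.6808, -0.2385]] deg -87.04
rim-x [[0.491, -0.0061], [0.5025, -0.2435]] deg -87.22
nose [[0.6808, -0.2385], [0.5025, -0.2435]] deg -178.41
g+ [[0.6796, -0.2815], [0.6837, -0.4591]] deg -88.67
g- [[0.4911, -0.2854], [0.4958, -0.4654]] deg -88.49
stop [[0.6638, -0.4708], [0.5239, -0.4742]] deg -178.6
stopback [[0.6742, -0.4945], [0.5123, -0.4985]] deg -178.59
weights [[0.6298, -0.1999], [0.5415, -0.202]] deg -178.63
```

Run:
```python
from h import *
X=lambda y:.5792-(y+.034)*.0246
for y,z in((-.06,.034),(-.09,.035),(-.12,.0358),(-.15,.0366),(-.18,.037),(-.21,.037),(-.235,.037)):
    h=env.move_straight([X(y),y,z],[-90,0,181.5],rate=.04,force_limit=14); s=st(h)
    if h or abs(s["force"][0])>10: break
f=env.grab_frame("top"); g=env.grab_frame("side"); save(f,"t4"); save(g,"s4")
a=np.vstack([cv2.resize(f["image"][185:285,330:510],(540,300),interpolation=cv2.INTER_CUBIC),cv2.resize(g["image"][290:390,290:470],(540,300),interpolation=cv2.INTER_CUBIC)]); cv2.imwrite("pics/crop5.png",a)
```

```text
False 14.55 [ 0.5806 -0.0599  0.0349] [-8.9980e+01  1.0000e-01 -1.7841e+02] F [0.92 3.99 3.8 ] T [ 0.92 -0.41  0.12] op 0.159
False 15.45 [ 0.581  -0.0895  0.036 ] [-9.0020e+01  7.0000e-02 -1.7847e+02] F [-0.1   6.69  5.75] T [ 1.53 -0.03 -0.02] op 0.158
False 16.35 [ 0.5821 -0.1192  0.0373] [-9.0030e+01  1.3000e-01 -1.7847e+02] F [-1.16  9.01  8.15] T [ 2.13 -0.03 -0.01] op 0.153
False 17.25 [ 0.5821 -0.1495  0.0375] [-9.0030e+01  2.0000e-02 -1.7849e+02] F [-0.19  5.97  6.6 ] T [ 1.77 -0.11  0.04] op 0.155
False 18.15 [ 0.5823 -0.1795  0.0375] [-9.0040e+01 -5.0000e-02 -1.7851e+02] F [0.04 5.73 5.55] T [ 1.61 -0.1   0.08] op 0.153
False 19.05 [ 0.5829 -0.2094  0.0375] [-9.0050e+01 -7.0000e-02 -1.7851e+02] F [0.22 6.56 5.69] T [ 1.63 -0.1   0.01] op 0.157
False 19.82 [ 0.5833 -0.2344  0.0375] [-9.0050e+01 -9.0000e-02 -1.7851e+02] F [-0.25  7.16  5.52] T [ 1.62 -0.05 -0.02] op 0.157
```

View pics/crop5.png

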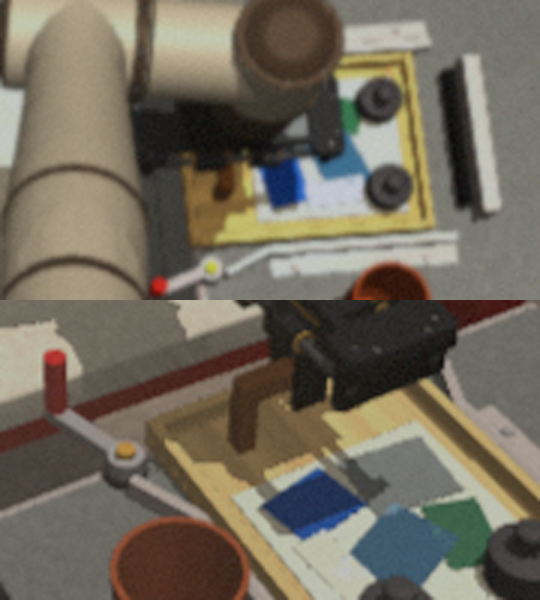

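Run:
```python
from h import *
X=lambda y:.5792-(y+.034)*.0246
def fy():
    v=[]
    for _ in range(4): env.dwell(.03); v.append(env.read_state()["force"][1])
    return np.mean(v)
b=[]
y=-.235
while y>-.29:
    n=-.25 if y>-.25 else y-.001
    y=n; env.move_straight([X(y),y,.038],rate=.02,force_limit=14); f=fy(); 
    p=env.read_state()["position"][1]
    if y>=-.256: b.append(f)
    base=np.mean(b); print(round(y,4),round(p,4),round(f,2),round(base,2))
    if f-base>9.5: break
env.dwell(.5); st("pressed")
```

```text
-0.25 -0.2492 5.51 5.51
-0.251 -0.2501 5.24 5.38
-0.252 -0.2511 6.01 5.59
-0.253 -0.2521 5.61 5.59
-0.254 -0.2531 6.2 5.71
-0.255 -0.254 5.91 5.75
-0.256 -0.2551 6.35 5.83
-0.257 -0.256 6.09 5.83
-0.258 -0.257 5.52 5.83
-0.259 -0.258 5.68 5.83
-0.26 -0.259 5.52 5.83
-0.261 -0.26 5.92 5.83
-0.262 -0.261 6.17 5.83
-0.263 -0.262 5.9 5.83
-0.264 -0.263 5.99 5.83
-0.265 -0.2637 7.31 5.83
-0.266 -0.2639 9.61 5.83
-0.267 -0.2641 12.19 5.83
-0.268 -0.2642 15.45 5.83
pressed 28.36 [ 0.5828 -0.2642  0.0375] [ -90.29   -0.29 -178.51] F [-0.8  14.88  6.34] T [4.4  0.17 0.01] op 0.158
```

Run:
```python
from h import *
X=lambda y:.5792-(y+.034)*.0246
env.move_straight([X(-.265),-.2650,.0375],rate=.02); st("relax")
env.gripper_to(.45); st("open")
p=env.read_state()["position"]
env.move_straight([p[0],p[1],.16],rate=.1)
cand=[]
for w in(90,-90):
    a=env.inverse_kinematics([.4494,-.165,.16],[-90,0,w]); print(w,a)
    if a is not None: cand.append((abs(a[5]),w))
w=min(cand)[1]
env.goto([.4494,-.165,.16],[-90,0,w]); st("above")
f=env.grab_frame("side"); save(f,"s5"); f2=env.grab_frame("top"); save(f2,"t5")
a=np.vstack([cv2.resize(f2["image"][185:305,350:510],(533,400),interpolation=cv2.INTER_CUBIC),cv2.resize(f["image"][260:410,260:460],(533,400),interpolation=cv2.INTER_CUBIC)])
cv2.imwrite("pics/crop6.png",cv2.resize(a,(400,600)))
print(w)
```

```text
relax 28.66 [ 0.5829 -0.2639  0.0375] [ -90.12   -0.25 -178.51] F [-2.43  7.02  6.2 ] T [2.01 0.45 0.07] op 0.156
open 29.41 [ 0.5849 -0.265   0.0375] [ -90.    -0.  -178.5] F [-0.37  0.6  -0.57] T [0.01 0.01 0.01] op 0.447
90 [ -0.66158086  11.2510217  -24.791607     0.         -53.95737131
   0.66158086]
-90 None
above 32.33 [ 0.4497 -0.1651  0.16  ] [-9.001e+01  1.000e-02  9.003e+01] F [ 0.44 -0.97  0.45] T [ 0.06 -0.05 -0.03] op 0.446
90
```

View pics/crop6.png

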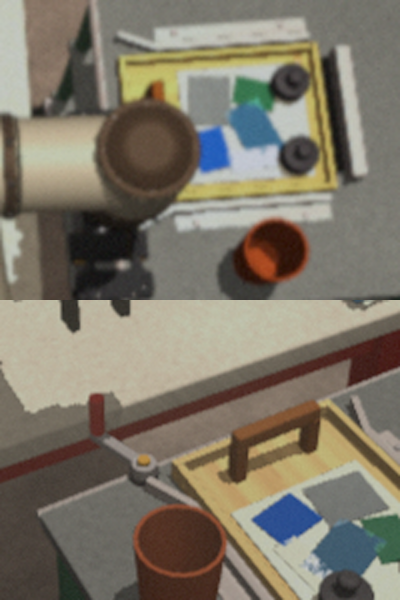

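Run:
```python
from h import *
print(env.move_straight([.4494,-.165,.032],rate=.08,force_limit=6)); st("down")
env.gripper_to(0,18); s=st("grip")
c=np.array([.4698,-.2207]); p=s["position"][:2]
print("r",np.linalg.norm(p-c),"ang",np.degrees(np.arctan2(*(p-c)[::-1])))
if .13<s["opening"]<.22:
    y0=np.radians(1.4)
    for k in np.r_[np.arange(.2,1.85,.2),1.9]:
        a=y0+1.9-k; t=c+.06*np.array([np.cos(a),np.sin(a)])
        h=env.move_straight([t[0],t[1],.032],rate=.05,force_limit=15); s=st(round(k,2))
        q=s["position"][:2]-c; print("   k est",round(1.9+y0-np.arctan2(q[1],q[0]),3),"r",round(np.linalg.norm(q),4),h)
        if h: break
```

```text
False
down 34.18 [ 0.4498 -0.165   0.0324] [-90.06   0.    90.  ] F [-0.84  0.09 -0.19] T [ 0.08 -0.05  0.01] op 0.452
grip 34.75 [ 0.4492 -0.1649  0.0321] [-89.98  -0.    90.  ] F [-0.55  0.94  0.78] T [ 0.21  0.07 -0.04] op 0.166
r 0.05942478566503506 ang 110.2381341799772
0.2 35.13 [ 0.4599 -0.1611  0.0319] [-8.989e+01 -2.000e-02  8.997e+01] F [-3.08  1.93  4.52] T [ 0.59  0.92 -0.15] op 0.165
   k est 0.189 r 0.0604 False
0.4 35.52 [ 0.4725 -0.1604  0.0317] [-8.999e+01 -3.000e-02  8.998e+01] F [-2.44  3.74  1.12] T [ 1.39  0.66 -0.2 ] op 0.161
   k est 0.398 r 0.0604 False
0.6 35.92 [ 0.4844 -0.1625  0.0317] [-9.003e+01 -1.000e-02  8.998e+01] F [-1.67  2.1  -1.14] T [ 0.86  0.46 -0.2 ] op 0.165
   k est 0.6 r 0.06 False
0.8 36.31 [ 0.4957 -0.1667  0.0316] [-90.02   0.    89.99] F [-1.92  2.06 -3.83] T [ 0.42  0.29 -0.15] op 0.167
   k est 0.801 r 0.0599 False
1.0 36.7 [ 0.5056 -0.1731  0.0316] [-8.998e+01  1.000e-02  8.999e+01] F [-1.01 -0.92 -5.16] T [-0.04  0.45 -0.16] op 0.165
   k est 0.999 r 0.0596 False
1.2 37.09 [ 0.5143 -0.1812  0.0316] [-8.996e+01  1.000e-02  8.999e+01] F [-2.45 -0.31 -6.98] T [-0.12  0.72 -0.12] op 0.16
   k est 1.199 r 0.0595 False
1.4 37.48 [ 0.5213 -0.1909  0.0317] [-8.996e+01  1.000e-02  8.999e+01] F [-2.93  0.19 -6.65] T [-0.09  0.89 -0.09] op 0.163
   k est 1.399 r 0.0595 False
1.6 37.88 [ 0.5262 -0.2017  0.0317] [-8.996e+01  1.000e-02  8.999e+01] F [-2.89  0.16 -5.87] T [ 0.1   1.02 -0.12] op 0.169
   k est 1.6 r 0.0595 False
1.8 38.27 [ 0.529  -0.2133  0.0318] [-89.97   0.    89.99] F [-4.83  1.1  -7.65] T [ 0.28  1.12 -0.1 ] op 0.162
   k est 1.8 r 0.0596 False
1.9 38.53 [ 0.5296 -0.2191  0.0318] [-89.98   0.    90.  ] F [-4.48  1.01 -8.62] T [ 0.42  1.   -0.17] op 0.168
   k est 1.898 r 0.0598 False
```

Run:
```python
from h import *
print(env.move_straight([.5296,-.2235,.032],rate=.02,force_limit=4)); st("stop")
env.gripper_to(.4); p=env.read_state()["position"]
env.move_straight([p[0],p[1],.15],rate=.1); env.move_straight([.40,0,.22],rate=.25); st("clear")
f=env.grab_frame("top"); g=env.grab_frame("side"); save(f,"t6"); save(g,"s6")
print([r for t in("keeper_knob",) for r in env.search_frame(f,t)+env.search_frame(g,t)])
a=np.hstack([cv2.resize(f["image"][180:300,360:500],(400,343),interpolation=cv2.INTER_CUBIC),cv2.resize(g["image"][275:446,290:490],(400,343),interpolation=cv2.INTER_CUBIC)])
cv2.imwrite("pics/crop7.png",a)
```

```text
True
stop 38.81 [ 0.5297 -0.2224  0.0316] [-9.002e+01 -7.000e-02  8.996e+01] F [1.81 1.27 4.54] T [ 0.48 -0.51 -0.13] op 0.164
clear 42.07 [ 3.999e-01 -3.000e-04  2.197e-01] [-89.21  -0.26  89.79] F [-0.85  0.49 -0.36] T [ 0.06 -0.07  0.03] op 0.395
[{'xyz': [0.4972, -0.2148, 0.0217], 'score': 0.64}, {'xyz': [0.5053, -0.2201, 0.021], 'score': 0.61}]
```

View pics/crop7.png

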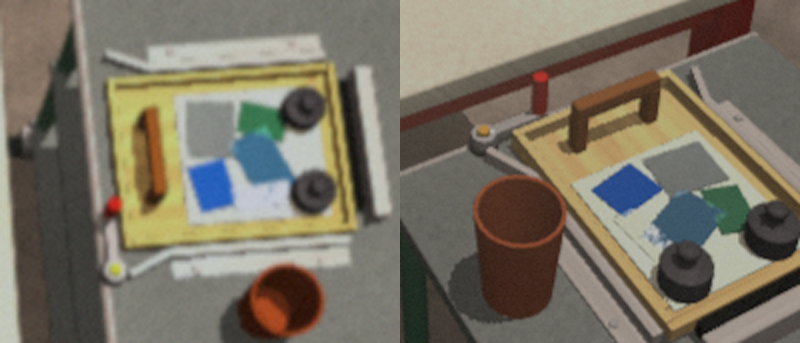

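Run:
```python
from h import *
f=env.grab_frame("top")
A=lambda x,y:(360+x*.35,180+y*.35)
k=unproj(f,[A(113,205)],.0646)[0]; p=unproj(f,[A(115,269)],.0243)[0]
d=(k-p)[:2]; print(k,p,np.linalg.norm(d),"k=",1.9+np.radians(1.4)-np.arctan2(d[1],d[0]))
print("nose",unproj(f,[A(333,63),A(356,230)],.0236)[:,:2],"weights",unproj(f,[A(301,107),A(315,190)],.044)[:,:2])
env.close_job(); st()
```

```text
[ 0.52813122 -0.218644    0.0646    ] [ 0.46976909 -0.22188325  0.0243    ] 0.05845196081788269 k= 1.868988925635073
nose [[ 0.67752132 -0.46845353]
 [ 0.49831418 -0.47253998]] weights [[ 0.62594424 -0.42377469]
 [ 0.53798759 -0.42885176]]
the job is handed in; nothing more can be done
the job is handed in; nothing more can be done
```

The tray is on the trolley, seated on the end stop with the keeper shut behind it, and I handed the job in with about 42 s on the robot's clock (limit 72 s). The system reports no verdict, so whether it passed is unknown to me.

- **Crossing:** I gripped the handle, slid the tray nose first and level over the gap, and lined it up with the lane. It went in without noticeable side force from the guides. The arm pressed down on the tray with about 4–8 N on the way.
- **Seating:** I pushed in 1 mm steps until the force was about 9.5 N above sliding friction and held it for about half a second. I then eased off and let go.
- **Keeper:** I took the red knob, swung it round its arc until it met resistance, then released and moved clear.

The last pictures agreed with this:

| Check | Measured | Wanted |
|---|---|---|
| Keeper angle | about 1.87 rad | over 1.78 rad |
| Nose distance from stop face | about 0–2 mm, within the picture's accuracy | under 4 mm |
| Weights back from the nose | about 44 mm | 40 mm, shift under 15 mm |
| Weight spacing | about 88 mm | 90 mm |

The brush pot and the two guides looked unmoved; I did not measure the other bystanders again.

One check disagreed. In the last look the keeper-knob detector put its point about halfway along the keeper arm, at x about 0.50 m. I used the red knob's own pixels instead, and they matched where the gripper had left it.

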